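Set and lock the heel stop of a sole-press fixture

TASK

Set up the press fixture: slide the heel stop along its guide without lifting it, away from the end where it stands, until the pin under its nose drops into the blind hole in the plate and the stop sits flat. Then take the T-handle key out of its wooden block, put it into the clamp screw down in the boss beside the guide, turn it clockwise to the screw's stop, and leave the key standing in the screw. Leave the glue jar and the small tin standing where they are.

Things in the scene. Friction and masses are not known exactly. Their poses are not given: they have to be found in the camera images.
- guide: Steel guide on a ground steel plate (360 x 190 mm, 18 mm thick): two cheeks 270 mm long, 12 mm high, 16 mm wide, a 50 mm channel between them, open at both ends. Origin: middle of the channel, on the plate's upper face (so the plate's face is z = 0 here). +x: along the channel, the way the stop must be slid; z up. The boss stands on the +y side.
- guide_end (a point): Far end of the channel, on the plate's face, at guide x = +135 mm, same axes. The plate has one blind hole, diameter 11 mm, 10 mm deep, on the channel's middle line, somewhere between guide x = +25 and +95 mm; its place is not told and differs each time.
- boss (a point): Centre of the top of the boss, a steel block 56 x 56 mm, 45 mm high, at guide x = 0, y = +70 mm (same axes as the guide). It has a 40 mm bore with the clamp screw at the bottom.
- stop: Heel stop: 0.6 kg steel block in the channel, 1 mm play a side. Base 80 mm long (x), 48 wide, 18 high; from 40 mm ahead of the rear a heel cup rises to 52 mm. Origin: middle of its rear lower edge; x forward, z up through it. It rides nose-up, tilted 0.12 rad, on rear edge and pin; takes 2 to 5 N to slide.
- stop_rear (a point): The same point as the stop's origin, at the foot of its plain rear face (48 mm wide, 18 mm high): push here, low down, forwards. Once the pin has dropped the stop lies flat and is held: a steady push of 5 to 8 N no longer moves it on; a strong push tips it up.
- stop_pin (a point): Tip of the stop's locating pin: domed steel pin, diameter 8 mm, 8 mm long, under the nose, 65 mm ahead of the rear edge. On the plate the tip is at guide z = 0; dropped, at about -8 mm. z is the stop's upward axis.
- key_grip (a point): T-handle key, 97 mm tall, 0.12 kg, standing upright, tip down, in the slot of a 70 x 70 x 45 mm wooden block, 38 mm deep in it (lift it 40 mm or more to free it). This point is the centre of its handle bar, 90 mm above the tip; the bar is 70 mm long (x), 14 mm wide (y), 14 mm high; z up along the shaft.
- key_tip (a point): Lower end of the key: its shank is a flat blade, 20 mm wide (along x, as the handle bar) and 6 mm thick (y), narrowed to 17 x 4 mm over the last 4 mm.
- socket (a point): Clamp screw: centre of the mouth of its slot, 23 mm long (x), 8.5 mm wide (y), closed at the ends, 12 mm deep; the mouth lies 20 mm below the top of the boss. x and y turn with the screw (the key fits either way round, with about 0.13 rad of play either way).
- screw (a joint): Turn of the clamp screw, rad, growing clockwise seen from above: loose at 0 to 0.25, hard stop (tight) at 1.0. Stays where it is left; takes about 0.06 N m.
- jar: amber glue jar with a metal cap, diameter 64, 85 mm tall, beyond the key block (bystander); origin under its middle
- tin: low closed metal tin, diameter 72, 45 mm tall, to the left of the plate (bystander); origin under its middle

How it is judged:
On the way, in this order (a step that is already met when the one before it is completed fails the run):
1. the pin has dropped into the blind hole, the stop lies flat and still, with the screw still loose (z of stop_pin in the frame of guide below -0.005 m and angle between stop_pin's own z axis and vertical below 0.035 rad and x of stop_pin in the frame of guide between 0 and 0.12 m and y of stop_pin in the frame of guide between -0.005 and 0.005 m and linear speed of stop below 0.02 m/s and value of joint screw below 0.5 rad), for 0.2 s.
2. the key stands in the screw's slot (horizontal distance between key_tip and socket below 0.004 m and z of key_tip in the frame of socket below -0.006 m), for 0.1 s.
3. the screw has been turned to its stop with the key in it (all of step 2 and value of joint screw above 0.88 rad), for 0.1 s.
At the end, for the whole second after the job is handed in: The stop lies flat (within 0.035 rad) in the guide with its pin more than 5 mm down in the blind hole; the screw is turned to at least 0.88 rad (hard stop 1.0); the key's tip is more than 6 mm down in the screw's slot, released; all at rest (all of step 3 and z of stop_pin in the frame of guide below -0.005 m and angle between stop_pin's own z axis and vertical below 0.035 rad and x of stop_pin in the frame of guide between 0 and 0.12 m and y of stop_pin in the frame of guide between -0.005 and 0.005 m and linear speed of stop below 0.02 m/s); the robot touches nothing.
It fails at once if the stop is lifted: its pin rises more than 15 mm above the plate (z of stop_pin in the frame of guide above 0.015 m).
It fails at once if the jar or the tin is shifted by more than 30 mm (distance of any of jar, tin from where it was at the start of the episode above 0.03 m).
It also fails if it takes over 64 s, if anything falls off the work surface, if the arm or the gripper's body presses on something with over 40 N, if the wrist force passes 120 N, or if a joint passes its speed limit or range.

ROBOT

A 7-joint arm with a two-finger parallel gripper is mounted at the origin on the work surface. World frame = base frame: x ahead of the robot, y to its left, z up, the work surface at z = 0. Lengths are in m, angles in rad, forces in N, time in s.
With the tool pointing down it reaches from about 0.375 to 0.925 m from the base axis. Payload 3.1 kg.
Tool frame: the origin (TCP) lies midway between the tips of the shut fingers; the grasp point (between the pads) lies 19 mm behind it; z points along the fingers, y is the line along which they close (so a half turn about z gives the same grasp; the last joint's range is limited). The gripper opens to 85 mm and grips with 20 to 120 N. Pads are 22 mm wide; open, the fingers measure 114 mm over their backs; the gripper's body (76 mm by 85 mm) begins 54 mm behind the grasp point. The pads swing forward as they close: fully open they stand 13 mm farther back than shut.
Start: joints at [-1.396, 0.383, 0.044, 1.598, -0.018, 1.161, -0.05], TCP at [0.175, 0.626, 0.231] pointing down, gripper open.
Joint ranges: [-2.61, 2.61], [-0.41, 2.15], [-1.48, 1.57], [0, 2.5], [-1.57, 4.71], [0.05, 1.97], [-2.85, 2.85]. Speed limits (rad/s): [2.79, 2.79, 3.14, 3.14, 3.14, 3.14, 3.14].

INTERFACE

Orientations are given as a 3x3 rotation matrix whose columns are the frame's x, y, z axes.
In Python, from workcell import * gives the robot as it stands.
- The arm moves only by the tool step_arm, never from a script. Its argument "targets" is a list of rows, each a list of 2 entries, a list of its own where there are three numbers: the shift along the tool's x, y, z in m, then the turn about the tool's z in rad. In form: [[[x, y, z], yaw], ...]. A call has 1 to 20 rows; each row shifts and turns the commanded pose from where the row before left it, along the tool's axes as they then stand; what a row does not reach is not made up. A row lasts 1/10 s, in which the tool goes at most 50 mm and 8.59 degrees, less where a joint would pass 70% of its speed; a pose out of reach is approached as far as the arm can. A call with a gripper value outside its range is refused whole. "jaw" is the opening, from -1 (shut) to 1 (fully open), set as the call begins (left out, the last holds). The fingers move at their own pace and stop on an object; "squeeze" is the grip in N (left out, the last holds). Time passes only in rows, so rows that do not move let the fingers close. It gives the time, the measured TCP pose, the force, the opening and the grip force at its end, in the units of the state.
- observe(): the state, without advancing time (a new reading comes with each control period).
- camera(name): name is "scene" or "top"; returns (picture, depth): 384x512x3 uint8, red, green, blue; 384x512 float32, m along the optical axis (not along the pixel's ray), 0 where there is no reading.
- camera_info(name): a dict with "K" (3x3 intrinsics, pixels), "R" (3x3) and "t" (3): a world point X has camera coordinates R X + t. Camera axes: x right, y down, z forward; pixel columns grow to the right and rows downward; lengths in m; the calibration is good to about 2 mm. A picture is of the moment at which its call begins. camera_info takes no time and is no camera call.
- finish_job(): hands the job in; it is judged then, once.
The state is a dict: "time_s": time; "joint_positions": joint angles; "joint_vel": joint speeds; "joint_efforts": joint torques, N m; "ee_pos": TCP position; "tcp_rot": TCP orientation; "ft_force": force on the tool from outside, world axes, zero at the start; "ft_torque": the same for the moment, N m; "gripper_width": opening from 0.0 (shut) to 1.0 (fully open); "grasp_force": force on a finger pad.
Only numpy, scipy, OpenCV 4.12 (cv2) and the standard library are available. Lean on these libraries where they do the work, as an engineer would, in place of code of your own. Each camera call takes 0.05 s, during which the arm holds its last target. There are 200 camera calls.

## Working session

There is one attempt and no reset: what is moved stays moved. The work goes in short steps, Python scripts to look and compute and a tool call to move; the robot and the scene stay as the last step left them, time stands still between calls to the robot, and variables do not carry over. Pictures are saved under pics/ and viewed, at most 10 in all, crops included, and the job is handed in when it is done.

Besides the shell and the picture viewer there is one more tool, called after "Emit:" in YAML: its name, and indented under it one key for each argument. step_arm: Moves the arm, as the interface text tells. Its arguments: {"type":"object","properties":{"targets":{"type":"array"},"jaw":{"type":"number"},"squeeze":{"type":"number"}},"required":["targets"]}

```bash
mkdir -p pics
cat > h.py <<'E'
from workcell import *
import numpy as np, cv2
def snap(name,tag):
    p,d=camera(name); np.savez(f'pics/{tag}.npz',p=p,d=d); cv2.imwrite(f'pics/{tag}.png',p[:,:,::-1]); return p,d
def cloud(d,name):
    c=camera_info(name);K,R,t=map(np.array,(c['K'],c['R'],c['t']))
    v,u=np.mgrid[:d.shape[0],:d.shape[1]]
    P=np.stack([(u-K[0,2])/K[0,0]*d,(v-K[1,2])/K[1,1]*d,d],-1)
    X=(P-t)@R; X[d==0]=np.nan; return X
def ray(name,u,v,z):
    c=camera_info(name);K,R,t=map(np.array,(c['K'],c['R'],c['t']))
    o=-R.T@t; w=R.T@np.linalg.solve(K,[u,v,1.]); return o+w*(z-o[2])/w[2]
E
python3 - <<'E'
from h import *
p,d=snap('top','t0');p2,d2=snap('scene','s0')
for n in('top','scene'):
    c=camera_info(n);R=np.array(c['R']);print(n,-R.T@np.array(c['t']),R[2],c['K'])
s=observe();print(s['time_s'],s['ee_pos'],s['tcp_rot'],s['gripper_width'])
im=cv2.imread('pics/t0.png');cv2.imwrite('pics/t0b.png',cv2.resize(im,(800,600)))
im=cv2.imread('pics/s0.png');cv2.imwrite('pics/s0b.png',cv2.resize(im,(800,600)))
E
```

```text
top [0.50014629 0.07733706 0.92484325] [ 0.05884641 -0.0234787  -0.99799091] [[368.89325083   0.         258.31769517]
 [  0.         368.89325083 188.14979183]
 [  0.           0.           1.        ]]
scene [ 1.20700553 -0.08603872  0.71310909] [-0.70733391  0.14186327 -0.69249805] [[347.9280399    0.         251.39352934]
 [  0.         347.9280399  191.49664308]
 [  0.           0.           1.        ]]
0.1 [0.17490198 0.62511363 0.22998309] [[-9.63044223e-01  2.69342848e-01 -5.04324751e-04]
 [ 2.69343270e-01  9.63041214e-01 -2.41319689e-03]
 [-1.64291804e-04 -2.45985181e-03 -9.99996961e-01]] 0.9979491232251839
```

View pics/t0b.png

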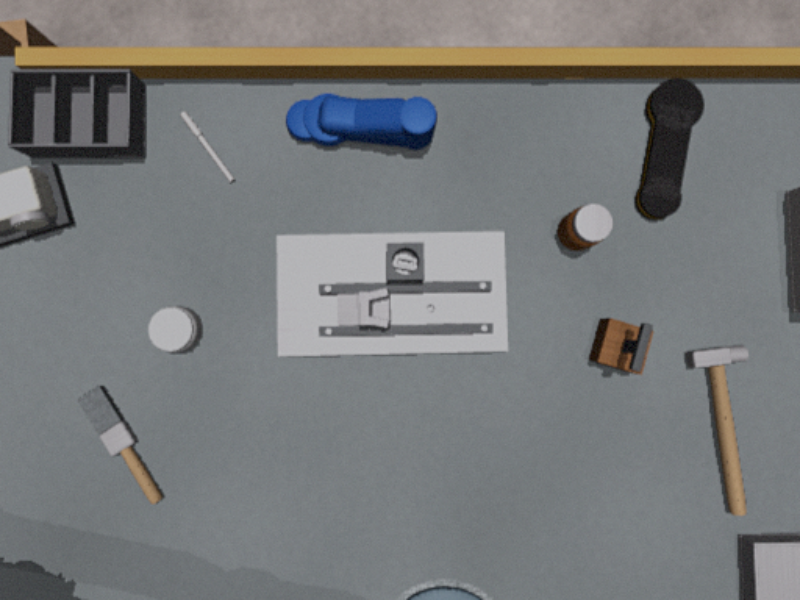

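View pics/s0b.png

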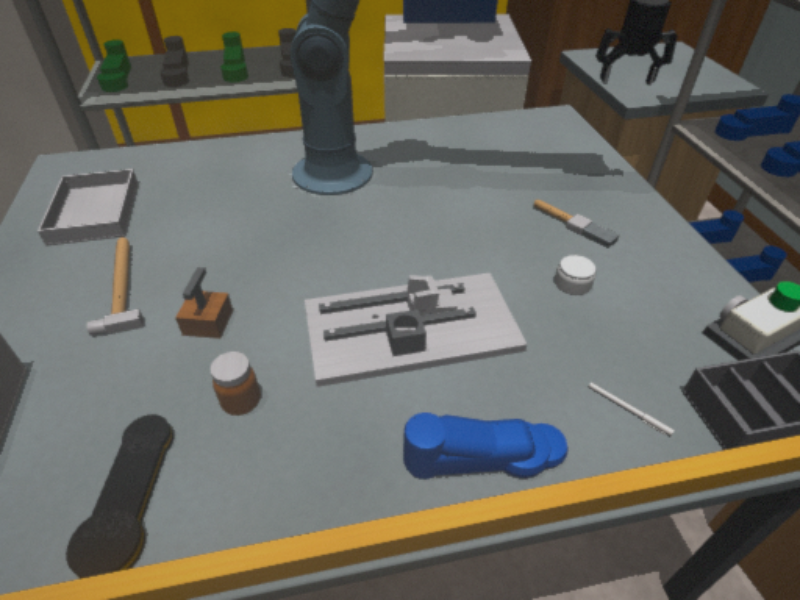

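The top view shows the plate at (277-507, 232-355), the stop's rear at (338,308), the hole at about (431,307), the boss at (405,262), the key block at (621,345) with the handle at about (642,350), the jar at (592,223) and the tin at (173,329). Next I'll measure these with numbers.

Run:
```python
from h import *
z=np.load('pics/t0.npz');p,d=z['p'],z['d'];X=cloud(d,'top')
hsv=cv2.cvtColor(p,cv2.COLOR_RGB2HSV)
# plate: by height
H=X[...,2]
roi=np.zeros(H.shape,bool);roi[140:235,170:332]=1
m=(roi&(H>0.012)).astype(np.uint8)
print('plate z',np.nanmedian(H[roi&(H>.012)&(H<.024)]))
c=max(cv2.findContours(m,0,2)[0],key=cv2.contourArea);r=cv2.minAreaRect(c)
print('rect',r)
for q in cv2.boxPoints(r): print(q,ray('top',*q,.018))
roi2=np.zeros(H.shape,bool);roi2[195:250,370:430]=1
for lo,hi in((.035,.06),(.06,.2)):
    m=roi2&(H>lo)&(H<hi);print(lo,m.sum(),np.nanmedian(H[m]))
    r=cv2.minAreaRect(np.argwhere(m)[:,::-1].astype(np.float32));print(r);print([ray('top',*q,np.nanmedian(H[m])).round(4) for q in cv2.boxPoints(r)], X[m].mean(0))
for (u,v) in((225,196),(240,198),(255,175),(250,150)):print(u,v,X[v,u])
a=cv2.resize(p[140:235,195:325,::-1],None,fx=4,fy=4,interpolation=2)
b=cv2.resize(p[195:250,370:430,::-1],None,fx=4,fy=4,interpolation=2)
o=np.zeros((600,520,3),np.uint8);o[:380,:520]=a;o[380:600,:240]=b;cv2.imwrite('pics/c1.png',o)
```

```text
plate z 0.019553313547420584
rect ((250.49679565429688, 187.82150268554688), (77.29124450683594, 146.54806518554688), 88.97696685791016)
[176.54445 150.4903 ] [0.64838283 0.25673051 0.018     ]
[323.06915 147.87378] [ 0.65264688 -0.10623309  0.018     ]
[324.44916 225.15271] [ 0.4610672  -0.10571871  0.018     ]
[177.92444 227.76923] [0.45866299 0.2528214  0.018     ]
0.035 649 0.04635167625620746
((399.435791015625, 221.3807373046875), (31.320919036865234, 29.405269622802734), 16.699243545532227)
[array([ 0.447 , -0.2334,  0.0464]), array([ 0.514 , -0.2559,  0.0464]), array([ 0.4917, -0.3278,  0.0464]), array([ 0.4248, -0.305 ,  0.0464])] [ 0.47117851 -0.27192135  0.04617304]
0.06 286 0.10447112524617583
((407.8269348144531, 221.6346435546875), (12.103399276733398, 31.135557174682617), 15.255120277404785)
[array([ 0.441 , -0.2524,  0.1045]), array([ 0.5077, -0.2731,  0.1045]), array([ 0.5003, -0.2993,  0.1045]), array([ 0.4336, -0.2784,  0.1045])] [ 0.46961412 -0.28043021  0.09995199]
225 196 [0.53414509 0.13648156 0.04087047]
240 198 [0.52895435 0.10059542 0.04300468]
255 175 [0.58187506 0.06454208 0.06354972]
250 150 [0.64854571 0.07565809 0.0174712 ]
```

View pics/c1.png

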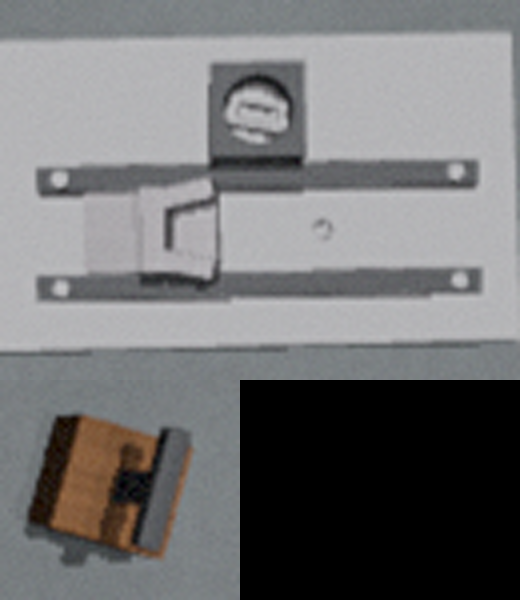

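```bash
cat > m.py <<'E'
from h import *
def T(x,y,z): return ray('top',195+x/4-.375,140+y/4-.375,z)
def B(x,y,z): return ray('top',370+x/4-.375,195+(y-380)/4-.375,z)
E
python3 - <<'E'
from m import *
print('cheek upper',[T(x,y,.030).round(4) for x,y in((37,169),(37,195),(478,160),(478,186))])
print('cheek lower',[T(x,y,.030).round(4) for x,y in((37,276),(37,301),(482,266),(482,292))])
print('boss',[T(x,y,.063).round(4) for x,y in((210,63),(304,63),(304,157),(210,157))])
print('hole',T(322,229,.018),'slot',T(257,107,.043))
print('stop rear top edge',T(84,194,.036),T(84,273,.036), 'step',T(139,185,.05))
print('handle',[B(x,y,.104).round(4) for x,y in((163,427),(190,432),(160,555),(133,550))],B(161.5,491,.104))
a=np.mean([camera('top')[0].astype(float) for _ in range(6)],0).astype(np.uint8)
cv2.imwrite('pics/c2a.png',a[...,::-1])
b=np.mean([camera('scene')[0].astype(float) for _ in range(6)],0).astype(np.uint8)
cv2.imwrite('pics/c2b.png',b[...,::-1])
o=np.hstack([cv2.resize(a[153:183,243:276,::-1],(396,360),interpolation=2),cv2.resize(b[195:228,243:276,::-1],(396,396),interpolation=2)[:360]])
cv2.imwrite('pics/c2.png',o)
E
```

```text
cheek upper [array([0.5693, 0.1882, 0.03  ]), array([0.5535, 0.1882, 0.03  ]), array([ 0.5726, -0.0803,  0.03  ]), array([ 0.5567, -0.08  ,  0.03  ])]
cheek lower [array([0.5045, 0.1883, 0.03  ]), array([0.4895, 0.1883, 0.03  ]), array([ 0.5079, -0.0815,  0.03  ]), array([ 0.4921, -0.0812,  0.03  ])]
boss [array([0.6284, 0.0826, 0.063 ]), array([0.628 , 0.0273, 0.063 ]), array([0.5725, 0.028 , 0.063 ]), array([0.573 , 0.0831, 0.063 ])]
hole [0.53173689 0.01482417 0.018     ] slot [0.60456367 0.05472353 0.043     ]
stop rear top edge [0.55351131 0.15925045 0.036     ] [0.50602066 0.15940417 0.036     ] step [0.55773605 0.12539474 0.05      ]
handle [array([ 0.5046, -0.2829,  0.104 ]), array([ 0.5017, -0.2981,  0.104 ]), array([ 0.4333, -0.2787,  0.104 ]), array([ 0.4362, -0.2636,  0.104 ])] [ 0.46884942 -0.28081721  0.104     ]
```

View pics/c2.png

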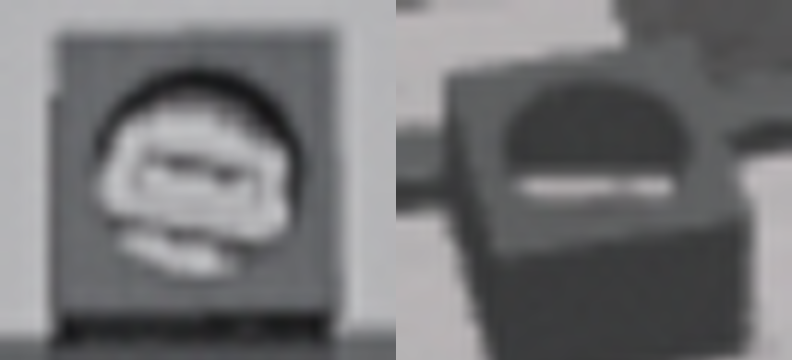

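The slot centre is near (202,175) in the left panel and turned about 0.13 rad clockwise. The boss centre is at about (0.6005, 0.055), which agrees with the guide geometry. The hole is at guide x of about 0.039, and the stop's rear foot is at y of about 0.157. First I'll go behind the stop with the fingers shut.

Emit:
step_arm:
  targets:
    - [[0,0,0],-0.142]
    - [[0,0,0],-0.142]
    - [[-0.025,-0.0307,0],0]
    - [[-0.025,-0.0307,0],0]
    - [[-0.025,-0.0307,0],0]
    - [[-0.025,-0.0307,0],0]
    - [[-0.025,-0.0307,0],0]
    - [[-0.025,-0.0307,0],0]
    - [[-0.025,-0.0307,0],0]
    - [[-0.025,-0.0307,0],0]
    - [[-0.025,-0.0307,0],0]
    - [[-0.025,-0.0307,0],0]
    - [[-0.025,-0.0307,0],0]
    - [[-0.025,-0.0307,0],0]
    - [[-0.025,-0.0307,0],0]
    - [[-0.025,-0.0307,0],0]
    - [[0,0,0],0]
    - [[0,0,0],0]
  jaw: -1
  squeeze: 40

```text
time_s: 2.5
ee_pos: [0.5306, 0.1989, 0.2314]
tcp_rot: [[-1.0, -0.008, 0.0], [-0.008, 1.0, 0.0], [-0.0, 0.0, -1.0]]
ft_force: [-0.7, 0.8, -0.0]
gripper_width: 0.005
grasp_force: 0.0
```

Run:
```python
from h import *
s=observe();print(s['time_s'],s['ee_pos'],s['tcp_rot'],s['ft_force'],s['gripper_width'],s['joint_positions'])
```

```text
2.5 [0.53055682 0.19886551 0.23139511] [[-9.99969323e-01 -7.83253478e-03  7.12933041e-05]
 [-7.83252297e-03  9.99969312e-01  1.64450489e-04]
 [-7.25791804e-05  1.63887037e-04 -9.99999984e-01]] [-0.7454129   0.83285164 -0.021085  ] 0.0047697661622424685 [-0.70987466  0.22926678  0.32029983  1.81527581 -0.08013068  1.10948772
  1.21693415]
```

Emit:
step_arm:
  targets:
    - [[0.0015,0,0.03],-0.004]
    - [[0,0,0.04],0]
    - [[0,0,0.04],0]
    - [[0,0,0.04],0]
    - [[0,0,0.03],0]
    - [[0,0,0.015],0]
    - [[0,0,0.006],0]
    - [[0,0,0.004],0]
    - [[0,0,0],0]

```text
time_s: 3.4
ee_pos: [0.5293, 0.201, 0.0273]
tcp_rot: [[-1.0, -0.016, 0.002], [-0.016, 1.0, 0.001], [-0.002, 0.001, -1.0]]
ft_force: [-0.7, -0.5, 0.7]
gripper_width: -0.003
grasp_force: 0.0
```

Emit:
step_arm:
  targets:
    - [[0,-0.003,0],0]
    - [[0,-0.003,0],0]
    - [[0,-0.003,0],0]
    - [[0,-0.003,0],0]
    - [[0,-0.003,0],0]
    - [[0,-0.003,0],0]
    - [[0,-0.003,0],0]
    - [[0,-0.003,0],0]
    - [[0,-0.003,0],0]
    - [[0,-0.003,0],0]

```text
time_s: 4.4
ee_pos: [0.5289, 0.1715, 0.0263]
tcp_rot: [[-1.0, -0.015, 0.0], [-0.015, 1.0, 0.002], [-0.0, 0.002, -1.0]]
ft_force: [-0.9, 4.8, -0.2]
gripper_width: 0.0
grasp_force: 2.1
```

Emit:
step_arm:
  targets:
    - [[0,-0.003,0],0]
    - [[0,-0.003,0],0]
    - [[0,-0.003,0],0]
    - [[0,-0.003,0],0]
    - [[0,-0.003,0],0]
    - [[0,-0.003,0],0]
    - [[0,-0.003,0],0]
    - [[0,-0.003,0],0]
    - [[0,-0.003,0],0]
    - [[0,-0.003,0],0]
    - [[0,-0.003,0],0]
    - [[0,-0.003,0],0]
    - [[0,-0.003,0],0]
    - [[0,-0.003,0],0]
    - [[0,-0.003,0],0]
    - [[0,-0.003,0],0]
    - [[0,-0.003,0],0]
    - [[0,-0.003,0],0]

```text
time_s: 6.2
ee_pos: [0.5295, 0.1196, 0.0264]
tcp_rot: [[-1.0, -0.018, 0.0], [-0.018, 1.0, 0.004], [-0.0, 0.004, -1.0]]
ft_force: [-0.3, 4.8, -0.4]
gripper_width: -0.001
grasp_force: 2.5
```

Emit:
step_arm:
  targets:
    - [[0,-0.0015,0],0]
    - [[0,-0.0015,0],0]
    - [[0,-0.0015,0],0]
    - [[0,-0.0015,0],0]
    - [[0,-0.0015,0],0]
    - [[0,-0.0015,0],0]
    - [[0,-0.0015,0],0]
    - [[0,-0.0015,0],0]

```text
time_s: 7.0
ee_pos: [0.5296, 0.1072, 0.0263]
tcp_rot: [[-1.0, -0.018, -0.0], [-0.018, 1.0, 0.003], [0.0, 0.003, -1.0]]
ft_force: [0.1, 5.4, -0.8]
gripper_width: -0.001
grasp_force: 2.2
```

Emit:
step_arm:
  targets:
    - [[0,-0.0012,0],0]
    - [[0,-0.0012,0],0]
    - [[0,-0.0012,0],0]
    - [[0,-0.0012,0],0]
    - [[0,-0.0012,0],0]
    - [[0,-0.0012,0],0]

```text
time_s: 7.6
ee_pos: [0.5298, 0.0979, 0.0263]
tcp_rot: [[-1.0, -0.017, -0.0], [-0.017, 1.0, 0.001], [0.0, 0.001, -1.0]]
ft_force: [0.0, 0.7, 0.6]
gripper_width: 0.003
grasp_force: 0.5
```

Emit:
step_arm:
  targets:
    - [[0,-0.001,0],0]
    - [[0,-0.001,0],0]
    - [[0,-0.001,0],0]

```text
time_s: 7.9
ee_pos: [0.53, 0.0939, 0.0263]
tcp_rot: [[-1.0, -0.015, -0.0], [-0.015, 1.0, 0.0], [0.0, 0.0, -1.0]]
ft_force: [0.1, 3.9, -0.2]
gripper_width: 0.004
grasp_force: 1.5
```

Run:
```python
from h import *
p,d=snap('scene','s1');X=cloud(d,'scene')
cv2.imwrite('pics/s1c.png',cv2.resize(p[160:250,190:340,::-1],None,fx=4,fy=4,interpolation=2))
```

```text
(no output)
```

View pics/s1c.png

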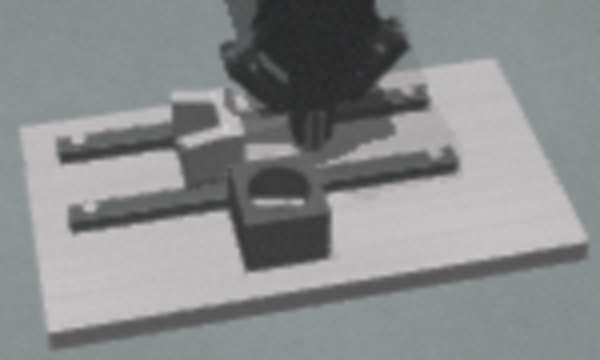

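The stop (175-240, 90-185) now stands near the hole with the finger behind it at (315,130), but its tilt isn't clear. I'll nudge 1 mm further, and if the force rises I'll back off and measure the slope.

Emit:
step_arm:
  targets:
    - [[0,-0.001,0],0]
    - [[0,-0.0005,0],0]

```text
time_s: 8.15
ee_pos: [0.53, 0.0935, 0.0263]
tcp_rot: [[-1.0, -0.016, -0.0], [-0.016, 1.0, 0.001], [0.0, 0.001, -1.0]]
ft_force: [-0.5, 4.6, -1.3]
gripper_width: 0.002
grasp_force: 1.9
```

Emit:
step_arm:
  targets:
    - [[0,-0.0005,0],0]
    - [[0,0,0],0]
    - [[0,0,0],0]

```text
time_s: 8.45
ee_pos: [0.53, 0.0923, 0.0263]
tcp_rot: [[-1.0, -0.016, -0.0], [-0.016, 1.0, 0.0], [0.0, 0.0, -1.0]]
ft_force: [-0.0, 4.1, -1.1]
gripper_width: 0.001
grasp_force: 1.9
```

Emit:
step_arm:
  targets:
    - [[0,0.01,0],0]
    - [[0,0.02,0],0]
    - [[0,0.02,-0.01],0]
    - [[0,0.03,-0.03],0]
    - [[0,0.03,-0.04],0]
    - [[0,0.0,-0.04],0]
    - [[0,0.0,-0.02],0]
    - [[0,0,0],0]

```text
time_s: 9.25
ee_pos: [0.5318, 0.2017, 0.1703]
tcp_rot: [[-1.0, -0.014, 0.008], [-0.014, 1.0, 0.002], [-0.008, 0.002, -1.0]]
ft_force: [0.1, -0.2, 0.4]
gripper_width: 0.003
grasp_force: 0.0
```

Run:
```python
from h import *
ps=[camera('top') for _ in range(4)]
p=np.mean([q[0].astype(float) for q in ps],0).astype(np.uint8);d=np.median([q[1] for q in ps],0)
np.savez('pics/t1.npz',p=p,d=d)
X=cloud(d,'top')
# stop base rear top surface y .045...075 ; profile along y near channel middle
m=(abs(X[...,0]-.53)<.015)&(X[...,1]>-.06)&(X[...,1]<.12)
Y=X[m]
for y in np.arange(-.05,.11,.004):
    k=abs(Y[:,1]-y)<.003
    if k.any(): print(round(y,3),Y[k,2].mean().round(4),k.sum())
o=cv2.resize(p[140:235,195:325,::-1],None,fx=4,fy=4,interpolation=2);cv2.imwrite('pics/t1c.png',o)
```

```text
-0.05 0.0195 24
-0.046 0.0198 33
-0.042 0.0198 30
-0.038 0.0196 25
-0.034 0.0199 36
-0.03 0.0197 24
-0.026 0.0197 27
-0.022 0.0197 34
-0.018 0.0199 24
-0.014 0.0197 36
-0.01 0.0195 27
-0.006 0.0197 24
-0.002 0.0257 24
0.002 0.0375 31
0.006 0.0391 23
0.01 0.0416 26
0.014 0.0406 36
0.018 0.041 24
0.022 0.0465 20
0.026 0.0704 28
0.03 0.0716 39
0.034 0.0715 26
0.038 0.0615 45
0.042 0.0482 37
0.046 0.0378 30
0.05 0.0379 36
0.054 0.0376 24
0.058 0.0375 33
0.062 0.0377 36
0.066 0.0375 24
0.07 0.0376 33
0.074 0.0376 36
0.078 0.0376 24
0.082 0.0253 35
0.086 0.0196 33
0.09 0.0198 24
0.094 0.0197 36
0.098 0.0197 24
0.102 0.0194 26
0.106 0.031 40
```

View pics/t1c.png

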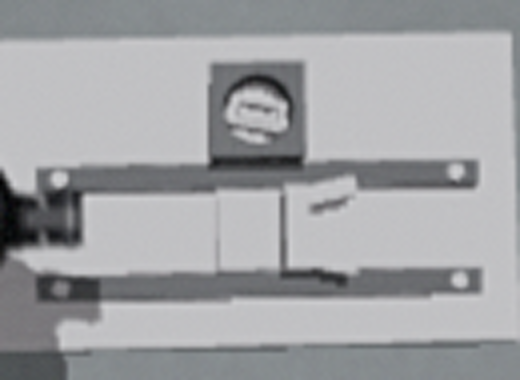

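The stop's rear top surface is level at 0.0376, 18 mm above the plate, so it lies flat and the pin is in. Next is the key.

Emit:
step_arm:
  targets:
    - [[0,0,-0.03],0.145]
    - [[0,0,-0.02],0.145]
    - [[-0.0059,-0.0401,0],0]
    - [[-0.0059,-0.0401,0],0]
    - [[-0.0059,-0.0401,0],0]
    - [[-0.0059,-0.0401,0],0]
    - [[-0.0059,-0.0401,0],0]
    - [[-0.0059,-0.0401,0],0]
    - [[-0.0059,-0.0401,0],0]
    - [[-0.0059,-0.0401,0],0]
    - [[-0.0059,-0.0401,0],0]
    - [[-0.0059,-0.0401,0],0]
    - [[-0.0059,-0.0401,0],0]
    - [[-0.0059,-0.0401,0],0]
    - [[0,0,0],0]
    - [[0,0,0],0]
    - [[0,0,0],0]
  jaw: 0.2

```text
time_s: 11.15
ee_pos: [0.4656, -0.2789, 0.2149]
tcp_rot: [[-0.963, 0.27, -0.003], [0.27, 0.963, 0.001], [0.003, 0.001, -1.0]]
ft_force: [0.1, 0.5, 0.1]
gripper_width: 0.601
grasp_force: 0.0
```

Run:
```python
from h import *
s=observe();P=np.array(s['ee_pos']);R=np.array(s['tcp_rot']);print(s['time_s'],P,R,s['joint_positions'])
print(R.T@(np.array([.469,-.2806,.079])-P), np.arctan2(R[1,0],R[0,0])-(np.pi-.276))
```

```text
11.15 [ 0.46555759 -0.27891314  0.21485195] [[-9.62831633e-01  2.70089149e-01 -2.66406955e-03]
 [ 2.70086283e-01  9.62835121e-01  1.38916688e-03]
 [ 2.94025862e-03  6.18005175e-04 -9.99995486e-01]] [-0.15225002  0.23257617  0.70401927  1.89897638 -0.17040916  1.07317051
  1.91805405]
[-0.0041695  -0.00077837  0.13583983] 0.002516143449907471
```

Emit:
step_arm:
  targets:
    - [[-0.004,-0.001,0.03],0]
    - [[0,0,0.04],0]
    - [[0,0,0.03],0]
    - [[0,0,0.02],0]
    - [[0,0,0.01],0]
    - [[0,0,0.006],0]
    - [[0,0,0],0]
    - [[0,0,0],0]

```text
time_s: 11.95
ee_pos: [0.4706, -0.2826, 0.0812]
tcp_rot: [[-0.963, 0.271, 0.002], [0.271, 0.963, -0.001], [-0.002, -0.0, -1.0]]
ft_force: [-0.4, -0.1, 0.3]
gripper_width: 0.605
grasp_force: 0.0
```

Emit:
step_arm:
  targets:
    - [[0,0,0],0]
    - [[0,0,0],0]
    - [[0,0,0],0]
    - [[0,0,0],0]
    - [[0,0,0],0]
    - [[0,0,0],0]
  jaw: -1
  squeeze: 50

```text
time_s: 12.55
ee_pos: [0.4703, -0.2828, 0.0811]
tcp_rot: [[-0.962, 0.271, 0.001], [0.271, 0.962, -0.0], [-0.001, 0.0, -1.0]]
ft_force: [-0.9, 0.1, 5.4]
gripper_width: 0.154
grasp_force: 50.6
```

Run:
```python
from h import *
s=observe();print({k:np.round(v,4) for k,v in s.items() if k!='tcp_rot'})
```

```text
{'time_s': np.float64(12.55), 'joint_positions': array([-0.0542,  0.442 ,  0.6217,  1.983 , -0.3481,  0.8208,  2.0586]), 'joint_vel': array([-0.0003,  0.0003, -0.0004,  0.001 ,  0.0003,  0.0012, -0.001 ]), 'joint_efforts': array([ 1.54500e-01, -3.15087e+01,  6.28560e+00, -1.72742e+01,
        3.11000e-02, -3.05400e-01, -9.40000e-03]), 'ee_pos': array([ 0.4703, -0.2828,  0.0811]), 'ft_force': array([-0.8921,  0.0593,  5.351 ]), 'ft_torque': array([0.1975, 0.2084, 0.0204]), 'grasp_force': np.float64(50.5859), 'gripper_width': np.float64(0.1538)}
```

Emit:
step_arm:
  targets:
    - [[0,0,-0.01],0]
    - [[0,0,-0.02],0]
    - [[0,0,-0.02],0]
    - [[0,0,-0.03],0]
    - [[0,0,-0.03],0]
    - [[0,0,-0.03],0]
    - [[0,0,0],0]
    - [[0,0,0],0]

```text
time_s: 13.35
ee_pos: [0.4694, -0.2824, 0.2206]
tcp_rot: [[-0.962, 0.271, 0.001], [0.271, 0.962, 0.0], [-0.001, 0.0, -1.0]]
ft_force: [-0.3, 0.2, -1.1]
gripper_width: 0.151
grasp_force: 49.8
```

Run:
```python
from h import *
s=observe();P=np.array(s['ee_pos']);R=np.array(s['tcp_rot']);print(s['time_s'],P,R,s['gripper_width'],s['ft_force'])
p,d=snap('scene','s2');p2,d2=snap('top','t2')
o=np.hstack([cv2.resize(p[110:230,90:190,::-1],(400,480),interpolation=2),cv2.resize(p2[170:270,360:460,::-1],(400,400),interpolation=2).repeat(1,0)[:400] if 0 else cv2.resize(p2[160:280,360:460,::-1],(400,480),interpolation=2)])
cv2.imwrite('pics/g.png',o)
```

```text
13.35 [ 0.46939996 -0.28238586  0.22056013] [[-9.62472040e-01  2.71379970e-01  6.96244736e-04]
 [ 2.71380215e-01  9.62472180e-01  2.84098796e-04]
 [-5.93017466e-04  4.62384194e-04 -9.99999717e-01]] 0.15136894080040628 [-0.33802384  0.17399245 -1.06852477]
```

View pics/g.png

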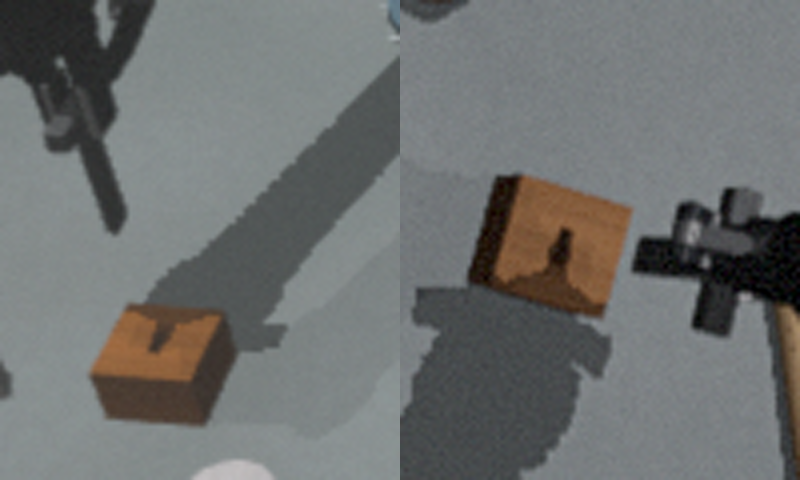

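The key is held upright with its tip free of the block, in the left panel at (118,228). Now I'll carry it to above the boss.

Emit:
step_arm:
  targets:
    - [[-0.0035,0.036,0],0]
    - [[-0.0035,0.036,0],0]
    - [[-0.0035,0.036,0],0]
    - [[-0.0035,0.036,0],0]
    - [[-0.0035,0.036,0],0]
    - [[-0.0035,0.036,0],0]
    - [[-0.0035,0.036,0],0]
    - [[-0.0035,0.036,0],0]
    - [[-0.0035,0.036,0],0]
    - [[-0.0035,0.036,0],0]

```text
time_s: 14.45
ee_pos: [0.5998, 0.0558, 0.2179]
tcp_rot: [[-0.962, 0.271, -0.004], [0.271, 0.962, -0.001], [0.004, -0.002, -1.0]]
ft_force: [1.0, -0.1, -1.1]
gripper_width: 0.149
grasp_force: 49.7
```

Emit:
step_arm:
  targets:
    - [[0,0,0],0.1415]
    - [[0,0,0],0.1415]
    - [[0,0,0],0.1415]
    - [[0,0,0],0.1415]
    - [[0,0,0],0.1415]
    - [[0,0,0],0.1415]
    - [[0,0,0],0.1415]
    - [[0,0,0],0.1415]
    - [[0,0,0],0.1415]
    - [[0,0,0],0.1415]
    - [[0,0,0],0]
    - [[0,0,0],0]

```text
time_s: 15.65
ee_pos: [0.5999, 0.0545, 0.2187]
tcp_rot: [[0.116, 0.993, -0.003], [0.993, -0.116, -0.001], [-0.001, -0.003, -1.0]]
ft_force: [0.3, -0.2, -1.4]
gripper_width: 0.154
grasp_force: 49.7
```

Run:
```python
from h import *
s=observe();P=np.array(s['ee_pos']);R=np.array(s['tcp_rot']);print(s['time_s'],P,R,s['gripper_width'],s['ft_force'],s['joint_positions'])
p,d=snap('scene','s3');p2,d2=snap('top','t3')
for n,dd in(('scene',d),('top',d2)):
    X=cloud(dd,n);m=(abs(X[...,0]-P[0])<.03)&(abs(X[...,1]-P[1])<.03)&(X[...,2]>.10)&(X[...,2]<P[2]-.01)
    print(n,m.sum())
    if m.sum():
        v,u=np.where(m);print(u.min(),u.max(),v.min(),v.max())
        for z in np.arange(.135,.21,.01):
            k=m&(abs(X[...,2]-z)<.005);q=X[k]
            if len(q):print(z.round(3),len(q),q.min(0).round(4),q.max(0).round(4),q.mean(0).round(4))
o=np.hstack([cv2.resize(p[100:220,190:300,::-1],(440,480),interpolation=2),cv2.resize(p2[120:210,225:285,::-1],(320,480),interpolation=2)])
cv2.imwrite('pics/g3.png',o)
```

```text
15.65 [0.59990812 0.05449397 0.21872258] [[ 0.11571686  0.99327823 -0.00282275]
 [ 0.9932812  -0.11572039 -0.00112022]
 [-0.00143934 -0.00267416 -0.99999539]] 0.15403208820457712 [ 0.2872776  -0.24571679 -1.38279924] [-0.78919708  0.38523183  0.78661188  1.75644388 -0.2978935   1.12692353
 -0.02470323]
scene 172
256 264 163 183
0.145 10 [0.6004 0.047  0.1455] [0.6049 0.0637 0.1499] [0.6029 0.0551 0.1476]
0.155 25 [0.6003 0.0465 0.1502] [0.6058 0.0636 0.1599] [0.6029 0.0545 0.1547]
0.165 26 [0.6004 0.0465 0.1602] [0.6048 0.0631 0.17  ] [0.6031 0.0545 0.165 ]
0.175 25 [0.5997 0.0462 0.1703] [0.6058 0.0633 0.1791] [0.6029 0.0549 0.1748]
0.185 30 [0.601  0.0461 0.18  ] [0.6048 0.0652 0.19  ] [0.6027 0.0561 0.1846]
0.195 31 [0.6007 0.0463 0.1909] [0.6058 0.0647 0.1996] [0.6032 0.0554 0.1952]
0.205 25 [0.5997 0.046  0.2005] [0.6055 0.0644 0.2083] [0.6028 0.0549 0.2043]
top 0
```

View pics/g3.png

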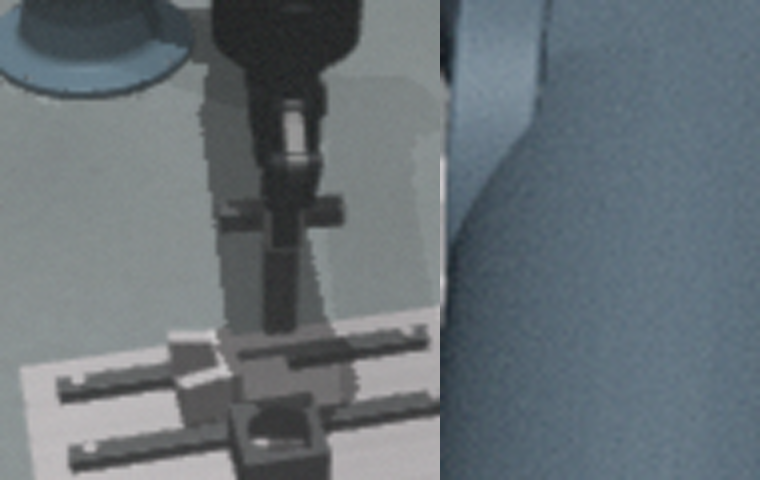

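The tool holds the key upright over the boss. The blade bottom is in the left panel at (280,330), the boss bore at (280,425), and the top camera is blocked by the arm. I'll measure the boss in the scene camera's own frame to cancel the calibration error.

Run:
```python
from h import *
for f,n in(('s0','scene'),('s3','scene'),('t0','top'),('t1','top')):
    X=cloud(np.load(f'pics/{f}.npz')['d'],n)
    m=(abs(X[...,0]-.6)<.045)&(abs(X[...,1]-.055)<.045)&(abs(X[...,2]-.064)<.004)
    v,u=np.where(m);pts=np.stack([u,v],1).astype(np.float32)
    h=cv2.convexHull(pts);c=cv2.boxPoints(cv2.minAreaRect(pts)) if n=='top' else cv2.approxPolyDP(h,4,True)[:,0]
    print(f,m.sum(),np.percentile(X[m],[1,99],axis=0).round(4).tolist(),np.percentile(X[m],[1,99],axis=0).mean(0).round(4));print([ray(n,*q,.063).round(4)[:2].tolist() for q in c])
    b=(np.hypot(X[...,0]-.6,X[...,1]-.055)<.019)&(X[...,2]<.05);print('bore',b.sum(),X[b].mean(0).round(4),np.percentile(X[b,2],[5,25,50,75,95]).round(4))
```

```text
s0 256 [[0.5567, 0.028, 0.0601], [0.6319, 0.0935, 0.0669]] [0.5943 0.0607 0.0635]
[[0.6306, 0.0827], [0.6333, 0.0279], [0.576, 0.0287], [0.5554, 0.0985]]
bore 69 [0.5905 0.0578 0.0419] [0.0343 0.0386 0.043  0.0446 0.0485]
s3 267 [[0.5558, 0.0131, 0.0602], [0.632, 0.0833, 0.0675]] [0.5939 0.0482 0.0639]
[[0.6306, 0.0827], [0.6333, 0.0279], [0.5571, 0.0107], [0.5756, 0.0827]]
bore 72 [0.5904 0.0578 0.0422] [0.0354 0.0388 0.0423 0.0453 0.049 ]
t0 345 [[0.5723, 0.0267, 0.0607], [0.6285, 0.081, 0.0674]] [0.6004 0.0539 0.064 ]
[[0.6293, 0.0805], [0.6289, 0.0264], [0.5558, 0.0273], [0.5562, 0.0812]]
bore 176 [0.6006 0.0548 0.037 ] [0.0288 0.031  0.0341 0.0435 0.0461]
t1 345 [[0.5725, 0.0267, 0.0613], [0.6286, 0.081, 0.0662]] [0.6005 0.0538 0.0638]
[[0.6293, 0.0805], [0.6289, 0.0264], [0.5722, 0.0271], [0.5726, 0.081]]
bore 175 [0.6005 0.0548 0.0372] [0.0297 0.031  0.0338 0.0442 0.0455]
```

Emit:
step_arm:
  targets:
    - [[0,0.0015,0.02],0]
    - [[0,0,0.03],0]
    - [[0,0,0.02],0]
    - [[0,0,0.015],0]
    - [[0,0,0.008],0]
    - [[0,0,0],0]
    - [[0,0,0],0]

```text
time_s: 16.45
ee_pos: [0.6032, 0.0542, 0.1281]
tcp_rot: [[0.119, 0.993, 0.001], [0.993, -0.119, 0.0], [0.0, 0.001, -1.0]]
ft_force: [-0.4, 0.5, -1.0]
gripper_width: 0.149
grasp_force: 49.7
```

Emit:
step_arm:
  targets:
    - [[0,0,0.002],0]
    - [[0,0,0.002],0]
    - [[0,0,0.002],0]
    - [[0,0,0.002],0]
    - [[0,0,0],0]

```text
time_s: 16.95
ee_pos: [0.6021, 0.0544, 0.1189]
tcp_rot: [[0.119, 0.993, -0.001], [0.993, -0.119, -0.0], [-0.0, -0.001, -1.0]]
ft_force: [-0.5, 0.1, -0.3]
gripper_width: 0.153
grasp_force: 49.7
```

Emit:
step_arm:
  targets:
    - [[0,0,0.001],0]
    - [[0,0,0.001],0]
    - [[0,0,0.001],0]
    - [[0,0,0.001],0]
    - [[0,0,0],0]

```text
time_s: 17.45
ee_pos: [0.6023, 0.0543, 0.1151]
tcp_rot: [[0.119, 0.993, -0.0], [0.993, -0.119, -0.0], [-0.0, -0.0, -1.0]]
ft_force: [1.0, 0.0, -1.9]
gripper_width: 0.154
grasp_force: 49.7
```

Emit:
step_arm:
  targets:
    - [[0,0,0.001],0]
    - [[0,0,0.001],0]
    - [[0,0,0.001],0]
    - [[0,0,0],0]

```text
time_s: 17.85
ee_pos: [0.6022, 0.0544, 0.1121]
tcp_rot: [[0.119, 0.993, -0.0], [0.993, -0.119, -0.0], [-0.0, -0.0, -1.0]]
ft_force: [-0.1, -0.6, -1.3]
gripper_width: 0.155
grasp_force: 49.7
```

Still free at about 5 mm in, so I'll go deeper.

Emit:
step_arm:
  targets:
    - [[0,0,0.001],0]
    - [[0,0,0.001],0]
    - [[0,0,0.001],0]
    - [[0,0,0.001],0]
    - [[0,0,0],0]

```text
time_s: 18.35
ee_pos: [0.6023, 0.0543, 0.1081]
tcp_rot: [[0.119, 0.993, -0.0], [0.993, -0.119, -0.0], [-0.0, -0.0, -1.0]]
ft_force: [-1.2, 0.9, -1.9]
gripper_width: 0.153
grasp_force: 49.7
```

Emit:
step_arm:
  targets:
    - [[0,0,0.001],0]
    - [[0,0,0],0.08]
    - [[0,0,0],0.08]
    - [[0,0,0],0.08]
    - [[0,0,0],0.08]
    - [[0,0,0],0.08]
    - [[0,0,0],0]

```text
time_s: 19.05
ee_pos: [0.6023, 0.0545, 0.1072]
tcp_rot: [[0.495, 0.869, -0.0], [0.869, -0.495, -0.0], [-0.0, -0.0, -1.0]]
ft_force: [-0.6, 0.0, -0.6]
gripper_width: 0.151
grasp_force: 49.8
```

Run:
```python
from h import *
s=observe();R=s['tcp_rot'];print(s['time_s'],s['ee_pos'],np.arctan2(R[1][0],R[0][0]),s['ft_force'],s['ft_torque'])
```

```text
19.05 [0.60232891 0.05454071 0.10722749] 1.0524624144362174 [-0.55225403  0.02932158 -0.61610656] [ 0.01741562  0.13267673 -0.00642006]
```

Emit:
step_arm:
  targets:
    - [[0,0,0],0.08]
    - [[0,0,0],0.08]
    - [[0,0,0],0.08]
    - [[0,0,0],0.08]
    - [[0,0,0],0.08]

```text
time_s: 19.55
ee_pos: [0.6024, 0.0545, 0.1073]
tcp_rot: [[0.795, 0.606, -0.0], [0.606, -0.795, 0.0], [0.0, -0.0, -1.0]]
ft_force: [-0.4, -1.2, -1.0]
gripper_width: 0.152
grasp_force: 49.7
```

Run:
```python
from h import *
s=observe();R=s['tcp_rot'];print(s['time_s'],s['ee_pos'],1.583-np.arctan2(R[1][0],R[0][0]),s['ft_force'],s['ft_torque'],s['joint_positions'][6])
```

```text
19.55 [0.6023713  0.05452905 0.10725688] 0.9319854249303036 [-0.4241484  -1.21855108 -1.04914056] [-0.00876873  0.05238187  0.03402282] -0.6295051399253846
```

Emit:
step_arm:
  targets:
    - [[0,0,0],0.04]
    - [[0,0,0],0.04]
    - [[0,0,0],0.04]

```text
time_s: 19.85
ee_pos: [0.6024, 0.0546, 0.1073]
tcp_rot: [[0.861, 0.508, -0.0], [0.508, -0.861, 0.0], [-0.0, -0.0, -1.0]]
ft_force: [-0.9, -1.0, -0.9]
gripper_width: 0.153
grasp_force: 49.7
```

```bash
cat > o.py <<'E'
from h import *
s=observe();R=s['tcp_rot'];print(s['time_s'],s['ee_pos'],1.583-np.arctan2(R[1][0],R[0][0]),s['ft_force'],s['ft_torque'],s['joint_positions'][6])
E
python3 o.py
```

```text
19.85 [0.60237657 0.05460929 0.10726339] 1.0502651046087856 [-0.87512926 -1.03660939 -0.93011481] [-0.0207619   0.0594563   0.07133171] -0.7304392681075136
```

Emit:
step_arm:
  targets:
    - [[0,0,0],0.03]
    - [[0,0,0],0.03]
    - [[0,0,0],0]

```text
time_s: 20.15
ee_pos: [0.6024, 0.0545, 0.1072]
tcp_rot: [[0.891, 0.455, -0.0], [0.455, -0.891, 0.0], [-0.0, -0.0, -1.0]]
ft_force: [-0.2, 0.9, -0.1]
gripper_width: 0.154
grasp_force: 49.7
```

```bash
python3 o.py
```

```text
20.15 [0.60236705 0.05454167 0.10724107] 1.1108555647931975 [-0.15784145  0.94793066 -0.10914217] [0.10683147 0.10898098 0.07087446] -0.7818125749731556
```

Emit:
step_arm:
  targets:
    - [[0,0,0],0.03]
    - [[0,0,0],0.03]
    - [[0,0,0],0]

```text
time_s: 20.45
ee_pos: [0.6024, 0.0545, 0.1072]
tcp_rot: [[0.917, 0.4, -0.0], [0.4, -0.917, 0.0], [-0.0, -0.0, -1.0]]
ft_force: [-0.2, 0.4, -0.9]
gripper_width: 0.154
grasp_force: 49.8
```

```bash
python3 o.py
```

```text
20.45 [0.60239808 0.05451752 0.10724103] 1.1716491666578555 [-0.19802307  0.41159014 -0.86649455] [0.1688141  0.06407317 0.08456772] -0.8335573006184223
```

Emit:
step_arm:
  targets:
    - [[0,0,0],0.03]
    - [[0,0,0],0.03]
    - [[0,0,0],0]

```text
time_s: 20.75
ee_pos: [0.6024, 0.0545, 0.1073]
tcp_rot: [[0.939, 0.345, -0.0], [0.345, -0.939, -0.0], [-0.0, 0.0, -1.0]]
ft_force: [-0.9, 1.0, -0.5]
gripper_width: 0.156
grasp_force: 49.8
```

```bash
python3 o.py
```

```text
20.75 [0.60240908 0.05452321 0.10725621] 1.2310912725719263 [-0.86086764  1.04527335 -0.48905391] [0.09752205 0.07198088 0.27462244] -0.8843388975233519
```

Torque jumped to 0.27 N m, so the screw is at its stop. I'll relieve it slightly, release and withdraw.

Emit:
step_arm:
  targets:
    - [[0,0,0.001],-0.04]
    - [[0,0,0.001],-0.04]
    - [[0,0,0],0]

```text
time_s: 21.05
ee_pos: [0.6027, 0.0545, 0.1057]
tcp_rot: [[0.909, 0.418, 0.001], [0.418, -0.909, 0.001], [0.001, -0.001, -1.0]]
ft_force: [-0.0, 0.6, 2.5]
gripper_width: 0.151
grasp_force: 50.0
```

Emit:
step_arm:
  targets:
    - [[0,0,0],0]
    - [[0,0,0],0]
    - [[0,0,0],0]
    - [[0,0,0],0]
    - [[0,0,0],0]
    - [[0,0,-0.005],0]
    - [[0,0,-0.015],0]
    - [[0,0,-0.03],0]
    - [[0,0,-0.04],0]
    - [[0,0,-0.04],0]
    - [[-0.04,0,-0.02],0]
    - [[-0.04,0,0],0]
    - [[-0.04,0,0],0]
    - [[-0.04,0,0],0]
    - [[-0.04,0,0],0]
    - [[0,0,0],0]
    - [[0,0,0],0]
  jaw: 0.2

```text
time_s: 22.75
ee_pos: [0.4284, -0.0245, 0.2526]
tcp_rot: [[0.909, 0.416, -0.012], [0.417, -0.909, 0.014], [-0.005, -0.018, -1.0]]
ft_force: [0.0, -0.3, -0.0]
gripper_width: 0.599
grasp_force: 0.0
```

Run:
```python
from h import *
s=observe();print(s['time_s'],s['ee_pos'],s['ft_force'])
p,d=snap('scene','s4');p2,d2=snap('top','t4')
o=np.hstack([cv2.resize(p[140:240,190:300,::-1],(440,400),interpolation=2),cv2.resize(p2[130:230,215:300,::-1],(340,400),interpolation=2)])
cv2.imwrite('pics/g4.png',o)
```

```text
22.75 [ 0.42843513 -0.02453137  0.25262258] [ 0.01048106 -0.27889458 -0.00887562]
```

View pics/g4.png

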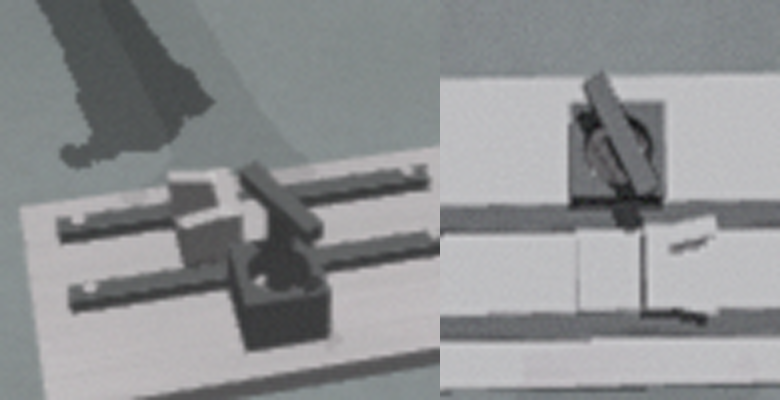

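The key stands upright in the screw, turned about 65° from the guide, with the stop flat beside it. I'll check the handle height and stop level, then hand in.

Run:
```python
from h import *
X=cloud(np.load('pics/t4.npz')['d'],'top')
m=(abs(X[...,0]-.6)<.05)&(abs(X[...,1]-.055)<.04)&(X[...,2]>.11);z=np.median(X[m][:,2]);print('handle',X[m].mean(0),z)
k=(abs(X[...,0]-.53)<.015)&(abs(X[...,1]-.062)<.014);print('stop',np.polyfit(X[k][:,1],X[k][:,2],1),X[k][:,2].mean())
if .120<z<.132: print(finish_job())
```

```text
handle [0.59983753 0.05458744 0.12916701] 0.1293571286937938
stop [0.00257713 0.0375392 ] 0.03769953747214546
the job is handed in; nothing more can be done
None
```

The job is handed in at about 23 s: the stop measured flat with its pin in the hole, the screw was turned until the torque jumped at its stop, and the key was left released and standing in it; the jar and tin were not re-measured, and no verdict came back.

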